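# Hold the inspection lamp's shutter half open

## Robot

A 6-joint arm with a two-finger parallel gripper is mounted at the origin on the work surface. World frame = base frame: x ahead of the robot, y to its left, z up, the work surface at z = 0. Lengths are in m, angles in rad, forces in N, time in s.
With the tool pointing down it reaches from about 0.35 to 0.975 m from the base axis. Payload 7.1 kg.
Tool frame: the origin (TCP) lies between the finger pads; the fingertips stand 17 mm ahead of it and the grasp point (between the pads) lies 2 mm behind it; z points along the fingers, y is the line along which they close (so a half turn about z gives the same grasp; the last joint's range is limited). The gripper opens to 88 mm and grips with 3 to 60 N. Pads are 20 mm wide; open, the fingers measure 115 mm over their backs; the gripper's body (75 mm by 178 mm) begins 61 mm behind the grasp point.
Start: joints at [-1.161, 0.423, 1.63, -0, 1.089, -0.019], TCP at [0.26, -0.568, 0.24] pointing down, gripper open.
Joint ranges: [-3, 3], [-0.9, 2.11], [0.09, 2.58], [-1.31, 4.45], [0.11, 2.69], [-2.54, 2.54]. Speed limits (rad/s): [2.39, 2.39, 3.01, 3.14, 3.14, 3.14].

## Interface

Orientations are given as a rotation vector (axis times angle).
In Python, from station import readout, optics, finish_job gives the robot as it stands. The module is installed in compiled form; this text tells all that it offers.
- The arm moves only by the tool step_arm, never from a script. Its argument "moves" is a list of rows, each a list of 7 numbers: the shift along the tool's x, y, z scaled (see below), then the turn, a rotation vector about the tool's x, y, z scaled (see below), then the opening, from -1 (shut) to 1 (fully open). In form: [[x, y, z, ax, ay, az, hand], ...]. A call has 1 to 12 rows; each row is the pose to reach, as a shift and turn from the pose commanded when the call began, along the tool's axes at that moment, turning the shorter way round; what a row does not reach only later rows make up. The controller multiplies each number of a shift by 0.6 m and each number of a turn by 180 degrees. A row lasts 1/10 s, in which the tool goes at most 50 mm and 8.59 degrees, less where a joint would pass 70% of its speed; a pose out of reach is approached as far as the arm can. A call with a number of a shift or a turn outside -1 to 1 is refused whole. A call with a gripper value outside its range is refused whole. The fingers move at their own pace and stop on an object; the grip force is fixed at half the most. Time passes only in rows, so rows that repeat a pose let the fingers close. It gives the time, the measured TCP pose, the force, the opening and the grip force at its end, in the units of the state.
- readout.get_state(): the state, without advancing time (a new reading comes with each control period).
- optics.read_camera(name): name is "side" or "top"; returns the picture (420x560x3 uint8, red, green, blue); there is no depth.
- optics.camera_info(name): a dict with "mtx" (3x3 intrinsics, pixels), "position" and "rotation" of the camera in the world. Camera axes: x right, y up, looking along -z (the intrinsics and any distortion apply to the point x, -y, -z); pixel columns grow to the right and rows downward; lengths in m; the calibration is good to about 2 mm. A picture is of the moment at which its call begins. camera_info takes no time and is no camera call.
- finish_job(): hands the job in; it is judged then, once.
Trained networks look in the newest picture that a camera, given by its name, has taken for a name from the list of things; names that differ only in an ending like _2 or _b are one class to them, and where a whole thing is asked for, a point or a joint stands for the part that bears it (a point fixed in the world has none). Each returns a list of dicts, best first, with "conf" (0 to 1); they miss things now and then, are a little off and sometimes report something else, mostly with a low value. They report only what shows in the picture. A call takes as long as a camera call.
- optics.recognise(camera, target): "point" ([column, row] in pixels, amid what is visible of it).
- optics.trace(camera, target): "region" (420x560 bool, what is visible of it) and "point" ([column, row] in pixels, amid what is visible of it).
The state is a dict: "time_s": time; "joint_pos": joint angles; "joint_velocities": joint speeds; "joint_efforts": joint torques, N m; "tool_pos": TCP position; "orientation": TCP orientation; "ft_force": force on the tool from outside, world axes, zero at the start; "wrist_torque": the same for the moment, N m; "opening": opening from 0.0 (shut) to 1.0 (fully open); "grip_force": force on a finger pad.
Only numpy, scipy, OpenCV 4.12 (cv2) and the standard library are available. Lean on these libraries where they do the work, as an engineer would, in place of code of your own. Each camera call takes 0.05 s, during which the arm holds its last target. There are 200 camera calls.

## Task

I need both hands for the spectacles, so please work the lens inspection lamp for me. Lift its dust cover gently by the bow handle until it leans back on its stop by itself and let go of it; then slide the spring-loaded window shutter by its finger tab to half travel, so that its edge stands across the middle of the lit window, never throwing it wide open, and finish while still holding it there against the spring. Leave everything else on the bench where it is.

Things in the scene. Friction and masses are not known exactly. Their poses are not given: they have to be found in the camera images.
- lamp: Lens inspection lamp, fixed: grey steel housing 200 (x) x 240 (y) x 82 mm high, black deck on top under the cover. Origin: centre of its underside, on the bench. Its axes: x from its front (rocker switch) to its rear (cover hinge), y along its length towards the spring barrel, z up. The cover when open stands wholly behind x = 95 mm.
- window (a point): Centre of the lit square window, 56 x 56 mm, flush in the deck, at (-20, -45, 82) mm in the lamp's axes. Guide rails 6 mm high and wide run along y at x = -57 and 17 mm, each with a scribed tick at the window's middle. A fixed spring barrel, 10 mm across and 11 mm high, lies on the deck at x = -20, y = 50 to 115 mm.
- cover (a joint): Hinge of the grey dust cover, a steel hood 200 (x) x 240 (y) x 55 mm, 0.35 to 0.65 kg, closed down over the deck. 0 = shut, 1.83 rad = leaning back on its stop; positive lifts the front edge up and over to the rear. It balances at about 1.2 rad: short of that it falls shut, past it it settles onto the stop by itself, slowed by a stiff hinge (0.15 N m s/rad).
- cover_handle (a point): Middle of the bar of the steel bow handle on the cover: round, 10 mm thick, 104 mm long, along the lamp's y, its centre line 35 mm off the cover's top face and 20 mm in from its free front edge. With the cover shut it is at (-80, 0, 172) mm in the lamp's axes; it moves with the cover.
- cover_hinge (a point): Point of the hinge line in the middle of its length, at (100, 0, 82) mm in the lamp's axes; the hinge line runs along the lamp's y. The bar's centre circles it at a radius of 201 mm.
- shutter (a joint): Slide of the window shutter, a dark steel plate 66 (x) x 60 (y) x 2.5 mm on the deck between the rails. 0 = shut over the window, 0.060 m = fully open; positive is towards the lamp's +y. Half travel is 0.030 m: its trailing edge is then in the middle of the window. A spring pushes it shut: 4.5 N at 0, 9 N at half travel, 13.5 N fully open.
- shutter_tab (a point): Top centre of the shutter's upright finger tab: black, 10 mm thick along the slide (lamp's y), 32 mm wide (lamp's x), top rounded. With the shutter shut it lies at (-20, -25, 124) mm in the lamp's axes, 42 mm above the deck; the tab can be gripped over the top 36 mm, and moves with the shutter.
- shutter_edge (a point): Middle of the shutter plate's trailing (-y) edge: 2 mm outside the window when shut, in the middle of the window at half travel.
- spectacles_round: Bystander: folded brown spectacles, 140 x 25 x 47 mm, standing before the lamp's front. Origin under their middle.
- spectacles_dark: Bystander: folded black spectacles, 140 x 25 x 43 mm. Origin under their middle.
- pliers: Bystander: optician's pliers lying flat, 130 x 52 x 12 mm. Origin under the rivet.
- job_tray: Bystander: grey job tray with two uncut lenses, 130 x 200 x 30 mm, lying behind the lamp, under where the cover's handle comes down. Origin: centre of its underside.
- lens_spray: Bystander: small amber lens-cleaner bottle with a white cap, 38 mm across, 115 mm high. Origin: centre of its underside.
- screw_jar: Bystander: squat jar of screws with a pale cap, 52 mm across, 55 mm high. Origin: centre of its underside.
- screwdriver: Bystander: screwdriver, 140 mm long, lying on the bench.

How it is judged:
On the way, in this order (a step that is already met when the one before it is completed fails the run):
1. the cover leans back on its stop, at rest, with nothing touching it (value of joint cover above 1.75 rad and velocity of joint cover below 0.1 rad/s and contact force between anything else and cover below 0.3 N), for 0.2 s.
2. the fingers hold the shutter at half travel (value of joint shutter between 0.025 and 0.035 m and contact force between the fingers and shutter above 3 N), for 0.5 s.
At the end, for the whole second after the job is handed in: The cover leans on its stop (hinge above 1.75 rad) with nothing touching it, and the gripper's fingers hold the shutter still at half travel, 30 mm open to within 5 mm, against its spring (more than 3 N between fingers and shutter), through the last second (all of step 2 and value of joint cover above 1.75 rad and contact force between anything else and cover below 0.3 N and velocity of joint shutter between -0.01 and 0.01 m/s); the arm keeps its last pose, push and grip.
It fails at once if the shutter is thrown wide open (past 48 mm of its 60) (value of joint shutter above 0.048 m).
It fails at once if the cover is flung or dropped (faster than 3 rad/s) (velocity of joint cover above 3 rad/s or velocity of joint cover below -3 rad/s).
It fails at once if a bystander is shifted by more than 20 mm (distance of any of spectacles_round, spectacles_dark, pliers, job_tray, lens_spray, screw_jar, screwdriver from where it was at the start of the episode above 0.02 m).
It also fails if it takes over 53 s, if anything falls off the work surface, if the arm or the gripper's body presses on something with over 40 N, if the wrist force passes 120 N, or if a joint passes its speed limit or range.

## Working session

There is one attempt and no reset: what is moved stays moved. The work goes in short steps, Python scripts to look and compute and a tool call to move; the robot and the scene stay as the last step left them, time stands still between calls to the robot, and variables do not carry over. Pictures are saved under pics/ and viewed, at most 10 in all, crops included, and the job is handed in when it is done.

Besides the shell and the picture viewer there is one more tool, called after "Request:" as name([rows], argument=value, ...), one row to a line, values as JSON. step_arm: Moves the arm, as the interface text tells. Its arguments: {"type":"object","properties":{"moves":{"type":"array"}},"required":["moves"]}

```bash
mkdir -p pics
cat > h.py <<'E'
import numpy as np, cv2
from station import readout, optics
def P(name):
    i=optics.camera_info(name);K=np.array(i["mtx"]);R=np.array(i["rotation"])
    if R.shape!=(3,3): R=cv2.Rodrigues(R)[0]
    W=np.diag([1,-1,-1.])@R.T
    return K@np.c_[W,-W@np.array(i["position"])]
def tri(a,b):
    X=cv2.triangulatePoints(P("side"),P("top"),np.array(a,float).reshape(2,1),np.array(b,float).reshape(2,1))
    return (X[:3]/X[3]).ravel()
def proj(name,X):
    q=P(name)@np.r_[X,1];return q[:2]/q[2]
E
python3 - <<'E'
from h import *
s=readout.get_state();print({k:np.round(v,3) for k,v in s.items()})
for c in("side","top"):
    i=optics.camera_info(c);print(c,{k:np.round(v,3).tolist() for k,v in i.items() if k in("mtx","position","rotation")},i.keys())
    cv2.imwrite(f"pics/{c}0.png",optics.read_camera(c)[:,:,::-1])
    for t in("lamp","cover_handle","cover","job_tray","lens_spray","screw_jar","spectacles_round","spectacles_dark","pliers","screwdriver"):
        print(c,t,[(np.round(d["point"],1).tolist(),round(d["conf"],2)) for d in optics.recognise(c,t)[:2]])
E
```

```text
{'time_s': np.float64(0.0), 'joint_pos': array([-1.161,  0.424,  1.631, -0.   ,  1.089, -0.019]), 'joint_velocities': array([-0.   ,  0.   , -0.001,  0.001,  0.001,  0.   ]), 'joint_efforts': array([-1.0000e-03, -5.4463e+01, -2.7367e+01,  6.4000e-02,  2.3000e-02,
       -0.0000e+00]), 'tool_pos': array([ 0.26 , -0.568,  0.239]), 'orientation': array([-3.068e+00, -6.680e-01,  1.000e-03]), 'ft_force': array([ 0.186,  0.139, -0.286]), 'wrist_torque': array([-0.015,  0.027, -0.021]), 'grip_force': np.float64(0.0), 'opening': np.float64(1.004)}
side {'mtx': [[544.073, 0.0, 271.814], [0.0, 544.073, 218.421], [0.0, 0.0, 1.0]], 'position': [-0.083, -1.003, 0.999], 'rotation': [0.877, -0.262, -0.516]} dict_keys(['mtx', 'position', 'rotation'])
side lamp [([251.8, 258.2], 0.91)]
side cover_handle [([251.2, 255.8], 0.6)]
side cover [([272.3, 198.5], 0.44)]
side job_tray [([374.8, 371.6], 0.28), ([273.5, 203.8], 0.26)]
side lens_spray [([277.6, 385.9], 0.61), ([375.8, 370.0], 0.23)]
side screw_jar []
side spectacles_round []
side spectacles_dark [([378.5, 369.7], 0.61)]
side pliers [([372.0, 265.5], 0.55)]
side screwdriver [([277.9, 381.1], 0.95)]
top {'mtx': [[381.105, 0.0, 280.67], [0.0, 381.105, 207.962], [0.0, 0.0, 1.0]], 'position': [0.471, -0.093, 0.975], 'rotation': [0.057, -0.063, -1.577]} dict_keys(['mtx', 'position', 'rotation'])
top lamp [([267.5, 199.4], 0.6)]
top cover_handle [([266.0, 201.4], 0.71)]
top cover [([265.9, 199.3], 0.83)]
top job_tray [([165.2, 221.3], 0.95)]
top lens_spray [([233.7, 138.7], 0.56)]
top screw_jar [([285.3, 137.6], 0.91)]
top spectacles_round [([348.3, 215.3], 0.68)]
top spectacles_dark [([435.5, 226.4], 0.58), ([233.4, 135.8], 0.55)]
top pliers [([343.6, 142.8], 0.7)]
top screwdriver [([421.1, 306.8], 0.89)]
```

View pics/side0.png

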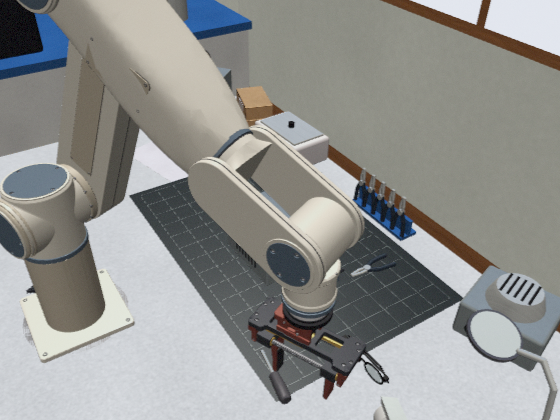

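View pics/top0.png

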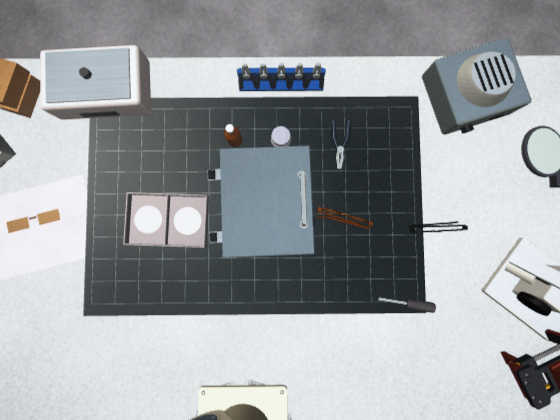

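The side view is blocked by the arm: the lamp is mostly hidden. In the top view the cover spans about (220–313, 147–257), with the bar running from (301,175) to (304,226), hinges at left (213,175)/(216,237) and the tray at (165,220). I'll work out a rough pose and then move the arm out of the side view.

```bash
cat >> h.py <<'E'
from scipy.spatial.transform import Rotation as Ro
def ray(name,px,z):
    M=P(name);A=M[:,:3];C=-np.linalg.solve(A,M[:,3]);d=np.linalg.solve(A,np.r_[px,1.]);return C+d*(z-C[2])/d[2]
def rows(pos,yaxis=None,s=None):
    """scaled tool-frame shift/turn from current pose to pos, tool down with y axis along given dir"""
    s=s or readout.get_state();R=Ro.from_rotvec(s["orientation"])
    sh=R.inv().apply(np.array(pos)-s["tool_pos"])/.6
    t=np.zeros(3)
    if yaxis is not None:
        best=None
        for sg in(1,-1):
            y=sg*np.r_[yaxis[:2],0]/np.linalg.norm(yaxis[:2]);z=np.array([0,0,-1.]);T=Ro.from_matrix(np.c_[np.cross(y,z),y,z])
            r=(R.inv()*T).as_rotvec()/np.pi
            print("turn option",np.round(r,4))
            if best is None or np.linalg.norm(r)<np.linalg.norm(best):best=r
        t=best
    return np.round(np.r_[sh,t],4)
E
python3 - <<'E'
from h import *
a=ray("top",[301.5,175],.172);b=ray("top",[304,226],.172);print(a,b)
for p in([220,147],[309,146],[313,254],[222,257]):print(ray("top",p,.137))
r=optics.read_camera("top");m=optics.trace("top","cover");print(m[0]["conf"],cv2.minAreaRect(np.argwhere(m[0]["region"])[:,::-1].astype(np.float32)))
R=Ro.from_rotvec(readout.get_state()["orientation"]).as_matrix();print(R.round(3))
ly=b-a
lx=np.array([-ly[1],ly[0],0])*-1
lx=np.array([ly[1],-ly[0],0]);print("lx",lx)
for p in([.46,-.1,.4],[.3,.42,.4]):print(rows(p,lx))
E
```

```text
[ 0.60306594 -0.1411812   0.172     ] [ 0.49457403 -0.1452289   0.172     ]
[0.67307978 0.03794767 0.137     ]
[ 0.6741129  -0.16077027  0.137     ]
[ 0.43428626 -0.16645964  0.137     ]
[0.42921051 0.03233168 0.137     ]
0.58 ((265.7787780761719, 200.52670288085938), (108.14805603027344, 91.38178253173828), 87.87889862060547)
[[ 0.909  0.416 -0.   ]
 [ 0.416 -0.909  0.   ]
 [-0.    -0.    -1.   ]]
lx [-0.0040477   0.10849191  0.        ]
turn option [-0.     -0.     -0.8754]
turn option [-0.      0.      0.1246]
[ 0.6279 -0.5713 -0.2672 -0.      0.      0.1246]
turn option [-0.     -0.     -0.8754]
turn option [-0.      0.      0.1246]
[ 0.7458 -1.4703 -0.2672 -0.      0.      0.1246]
```

Request:
step_arm([
  [0.628,-0.571,-0.267,0,0,0.125,1],
  [0.628,-0.571,-0.267,0,0,0.125,1],
  [0.628,-0.571,-0.267,0,0,0.125,1],
  [0.628,-0.571,-0.267,0,0,0.125,1],
  [0.628,-0.571,-0.267,0,0,0.125,1],
  [0.628,-0.571,-0.267,0,0,0.125,1],
  [0.628,-0.571,-0.267,0,0,0.125,1],
  [0.628,-0.571,-0.267,0,0,0.125,1],
  [0.628,-0.571,-0.267,0,0,0.125,1],
  [0.628,-0.571,-0.267,0,0,0.125,1],
  [0.628,-0.571,-0.267,0,0,0.125,1],
  [0.628,-0.571,-0.267,0,0,0.125,1],
])

```text
time_s: 2.4
tool_pos: [0.4618, -0.0972, 0.4016]
orientation: [-3.141, -0.064, -0.006]
ft_force: [-0.5, 0.1, 1.0]
opening: 1.0
grip_force: 0.0
```

Request:
step_arm([
  [-0.3,-0.85,0,0,0,0,1],
  [-0.3,-0.85,0,0,0,0,1],
  [-0.3,-0.85,0,0,0,0,1],
  [-0.3,-0.85,0,0,0,0,1],
  [-0.3,-0.85,0,0,0,0,1],
  [-0.3,-0.85,0,0,0,0,1],
  [-0.3,-0.85,0,0,0,0,1],
  [-0.3,-0.85,0,0,0,0,1],
  [-0.3,-0.85,0,0,0,0,1],
  [-0.3,-0.85,0,0,0,0,1],
  [-0.3,-0.85,0,0,0,0,1],
  [-0.3,-0.85,0,0,0,0,1],
])

```text
time_s: 3.6
tool_pos: [0.2606, 0.406, 0.3993]
orientation: [-3.141, -0.063, 0.001]
ft_force: [0.3, -0.9, 0.3]
opening: 0.998
grip_force: 0.0
```

Run:
```python
from h import *
s=readout.get_state();print(s["time_s"],s["tool_pos"],s["joint_pos"])
im={}
for c in("side","top"):
    im[c]=optics.read_camera(c)
    for t in("lamp","cover_handle","cover","cover_hinge"):
        print(c,t,[(np.round(d["point"],1).tolist(),round(d["conf"],2)) for d in optics.recognise(c,t)[:2]])
    d=optics.trace(c,"cover_handle")
    if d:
        r=d[0]["region"];print(r.sum(),cv2.minAreaRect(np.argwhere(r)[:,::-1].astype(np.float32)))
a=cv2.resize(im["side"][120:320,150:420],None,fx=3,fy=3)[:, :,::-1]
cv2.imwrite("pics/side1.png",cv2.resize(a,(800,592)))
```

```text
3.6 [0.2605552  0.4060008  0.39927834] [9.75132923e-01 4.72843291e-02 1.74679436e+00 7.30732161e-04
 1.34769587e+00 2.50575901e+00]
side lamp [([281.5, 226.3], 0.64)]
side cover_handle [([283.8, 217.7], 0.7)]
side cover [([284.3, 227.8], 0.68), ([283.2, 216.2], 0.64)]
side cover_hinge [([283.0, 227.0], 0.75)]
6057 ((284.8705749511719, 218.9591064453125), (67.75506591796875, 111.2997817993164), 68.87527465820312)
top lamp [([263.8, 201.0], 0.58)]
top cover_handle [([265.8, 200.0], 0.88)]
top cover [([265.6, 199.4], 0.89)]
top cover_hinge [([263.3, 201.4], 0.62)]
9789 ((266.1530456542969, 200.8055419921875), (108.71507263183594, 92.1796646118164), 87.83892822265625)
```

View pics/side1.png

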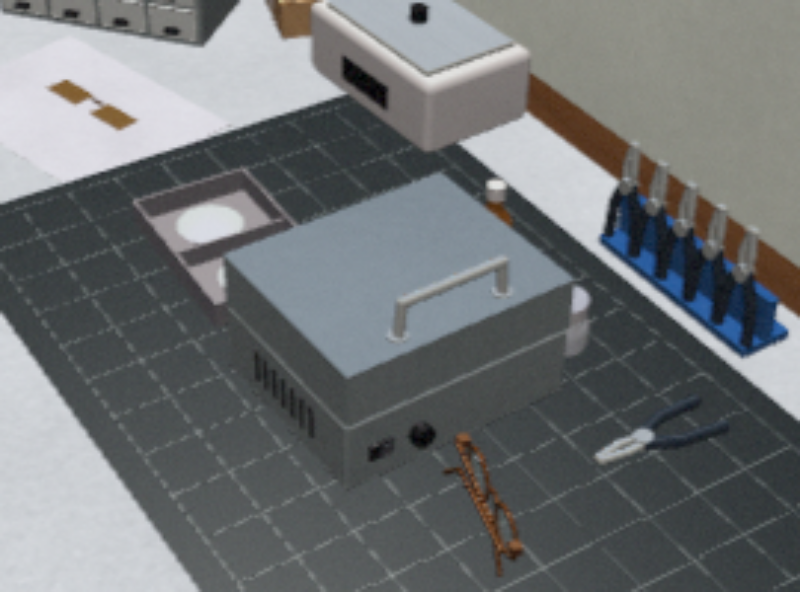

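The side view is clear now: cover shut, the bar from crop (400,302) to (505,263), top-face corners at crop (227,256), (350,378), (575,285), (440,175). I'll triangulate these and fit the lamp pose.

Run:
```python
from h import *
from scipy.optimize import least_squares
k=270/800;f=lambda u,v:[150+u*k,120+v*k]
L={"hn":(-80,52,172),"hf":(-80,-52,172),"FL":(-100,120,137),"FR":(-100,-120,137),"RR":(100,-120,137),"RL":(100,120,137)}
S={"hn":f(400,302),"hf":f(505,263),"FL":f(350,378),"RL":f(227,256),"FR":f(575,285),"RR":f(440,175)}
T={"hn":[304,226],"hf":[301.5,175],"RR":[220,147],"FR":[309,146],"FL":[313,254],"RL":[222,257]}
for n in L:print(n,tri(S[n],T[n]).round(4))
def W(p,n):
    x,y,z=np.array(L[n])/1000;c,s=np.cos(p[2]),np.sin(p[2]);return np.array([p[0]+c*x-s*y,p[1]+s*x+c*y,z+p[3]])
def res(p):return np.r_[[proj("side",W(p,n))-S[n] for n in L],[proj("top",W(p,n))-T[n] for n in L]].ravel()
r=least_squares(res,[.55,-.06,1.6,0],loss="soft_l1");p=r.x;print(p,r.fun.reshape(-1,2).round(1).tolist())
np.save("lamp.npy",p)
h=W(p,"hn")/2+W(p,"hf")/2;print("handle",h)
lx=np.array([np.cos(p[2]),np.sin(p[2]),0])
print("above",rows(h+[0,0,.15],lx))
```

```text
hn [ 0.4985 -0.1475  0.1755]
hf [ 0.6077 -0.1439  0.17  ]
FL [ 0.4377 -0.1687  0.1365]
FR [ 0.6764 -0.1617  0.1305]
RR [0.6722 0.0399 0.132 ]
RL [0.4323 0.0307 0.1345]
[ 0.55278921 -0.06444925  1.59232231 -0.00228277] [[-0.1, 0.9], [-1.5, 0.2], [-2.2, 0.6], [-0.4, -1.0], [0.3, -0.4], [-1.7, -0.4], [0.0, -3.7], [0.9, -1.4], [0.2, -0.4], [0.4, -0.1], [0.1, 1.3], [-0.1, -0.7]]
handle [ 0.55451115 -0.14443072  0.16971723]
turn option [ 1.000e-04 -1.000e-04 -9.956e-01]
turn option [-0.0001 -0.0001  0.0044]
above [ 4.548e-01  9.285e-01  1.337e-01 -1.000e-04 -1.000e-04  4.400e-03]
```

Request:
step_arm([
  [0.455,0.9285,0.1337,0,0,0.0044,0],
  [0.455,0.9285,0.1337,0,0,0.0044,0],
  [0.455,0.9285,0.1337,0,0,0.0044,0],
  [0.455,0.9285,0.1337,0,0,0.0044,0],
  [0.455,0.9285,0.1337,0,0,0.0044,0],
  [0.455,0.9285,0.1337,0,0,0.0044,0],
  [0.455,0.9285,0.1337,0,0,0.0044,0],
  [0.455,0.9285,0.1337,0,0,0.0044,0],
  [0.455,0.9285,0.1337,0,0,0.0044,0],
  [0.455,0.9285,0.1337,0,0,0.0044,0],
  [0.455,0.9285,0.1337,0,0,0.0044,0],
  [0.455,0.9285,0.1337,0,0,0.0044,0],
])

```text
time_s: 5.4
tool_pos: [0.5434, -0.1238, 0.3228]
orientation: [-3.141, -0.034, -0.001]
ft_force: [1.3, 0.0, 0.7]
opening: 0.501
grip_force: 0.0
```

Request:
step_arm([
  [0.0,0.0,0.0,0,0,0,0],
  [0.0,0.0,0.0,0,0,0,0],
  [0.0,0.0,0.0,0,0,0,0],
])

```text
time_s: 5.7
tool_pos: [0.5423, -0.1209, 0.3229]
orientation: [-3.141, -0.035, 0.001]
ft_force: [-0.4, 0.3, -0.4]
opening: 0.504
grip_force: 0.0
```

Run:
```python
from h import *
p=np.load("lamp.npy");lx=np.array([np.cos(p[2]),np.sin(p[2]),0])
s=readout.get_state();print(s["time_s"],s["tool_pos"],s["joint_pos"].round(3),s["opening"])
print(rows([.5545,-.1445,.2],lx),rows([.5545,-.1445,.170],lx))
optics.read_camera("side")
cv2.imwrite("pics/side2.png",cv2.resize(optics.read_camera("side")[100:300,150:420],(800,592))[:,:,::-1])
```

```text
5.7 [ 0.54229862 -0.12090703  0.32289598] [-0.241  0.233  1.701  0.     1.208  1.307] 0.5039617905916124
turn option [-2.000e-04 -2.000e-04 -9.997e-01]
turn option [-0.0001  0.0002  0.0003]
turn option [-2.000e-04 -2.000e-04 -9.997e-01]
turn option [-0.0001  0.0002  0.0003]
[ 1.950e-02  3.990e-02  2.048e-01 -1.000e-04  2.000e-04  3.000e-04] [ 1.960e-02  3.990e-02  2.548e-01 -1.000e-04  2.000e-04  3.000e-04]
```

View pics/side2.png

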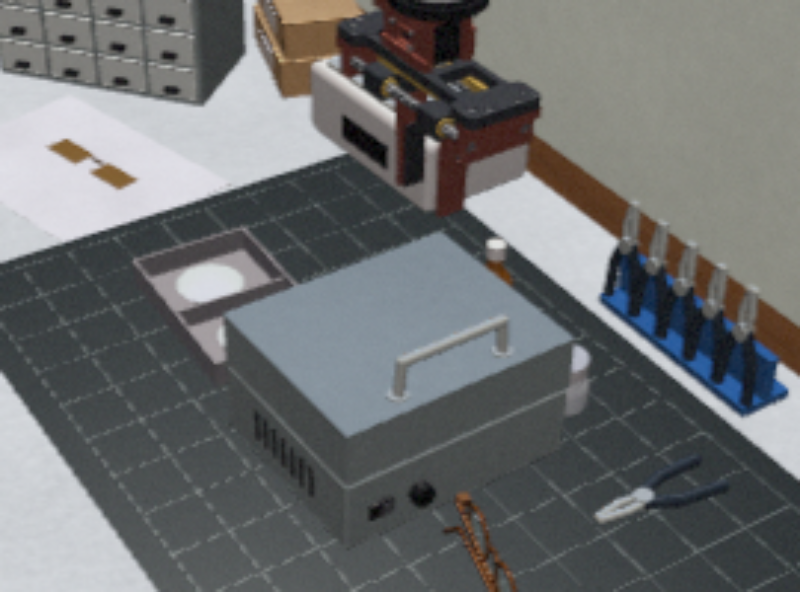

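The gripper hangs above the bar (crop (455,350)), fingers straddling it crosswise, path clear. Descending and gripping.

Request:
step_arm([
  [0.0196,0.0399,0.08,0,0,0,0],
  [0.0196,0.0399,0.14,0,0,0,0],
  [0.0196,0.0399,0.19,0,0,0,0],
  [0.0196,0.0399,0.23,0,0,0,0],
  [0.0196,0.0399,0.2548,0,0,0,0],
  [0.0196,0.0399,0.2548,0,0,0,0],
  [0.0196,0.0399,0.2548,0,0,0,-0.4],
  [0.0196,0.0399,0.2548,0,0,0,-1],
  [0.0196,0.0399,0.2548,0,0,0,-1],
  [0.0196,0.0399,0.2548,0,0,0,-1],
  [0.0196,0.0399,0.2548,0,0,0,-1],
  [0.0196,0.0399,0.2548,0,0,0,-1],
])

```text
time_s: 7.0
tool_pos: [0.5554, -0.1447, 0.1707]
orientation: [-3.141, -0.035, -0.001]
ft_force: [-0.4, 5.1, 6.8]
opening: 0.106
grip_force: 30.0
```

Run:
```python
from h import *
p=np.load("lamp.npy")
s=readout.get_state();print(s["time_s"],s["tool_pos"],s["opening"]*88,s["grip_force"],s["ft_force"],s["joint_pos"].round(3))
R=Ro.from_rotvec(s["orientation"]);lx=np.array([np.cos(p[2]),np.sin(p[2]),0])
r=np.hypot(.18,.09);a0=np.arctan2(.09,-.18)
for th in (.1,.2,.3,.4,.5,.6,.7,.8,.9,1.0,1.1,1.2,1.3,1.4,1.5,1.6,1.7,1.8):
    d=(r*np.cos(a0-th)+.18)*lx+np.array([0,0,r*np.sin(a0-th)-.09]);print(th,(R.inv().apply(d)/.6).round(4).tolist())
```

```text
7.0 [ 0.55539111 -0.14468176  0.17074382] 9.302214765230103 29.989706575870514 [-0.3575079   5.05544052  6.75150231] [-2.760e-01  4.380e-01  1.795e+00  1.000e-03  9.090e-01  1.272e+00]
0.1 [0.0, -0.0165, -0.0292]
0.2 [0.0001, -0.0358, -0.0566]
0.3 [0.0001, -0.0578, -0.0819]
0.4 [0.0001, -0.0822, -0.1049]
0.5 [0.0002, -0.1087, -0.1254]
0.6 [0.0002, -0.1372, -0.1431]
0.7 [0.0002, -0.1673, -0.1579]
0.8 [0.0003, -0.1987, -0.1696]
0.9 [0.0003, -0.2312, -0.1781]
1.0 [0.0003, -0.2643, -0.1833]
1.1 [0.0003, -0.2977, -0.1852]
1.2 [0.0003, -0.3312, -0.1837]
1.3 [0.0004, -0.3644, -0.1789]
1.4 [0.0004, -0.397, -0.1708]
1.5 [0.0004, -0.4285, -0.1595]
1.6 [0.0004, -0.4588, -0.1451]
1.7 [0.0004, -0.4875, -0.1278]
1.8 [0.0004, -0.5143, -0.1077]
```

Request:
step_arm([
  [0,-0.008,-0.0146,0,0,0,-1],
  [0,-0.0165,-0.0292,0,0,0,-1],
  [0,-0.026,-0.043,0,0,0,-1],
  [0,-0.0358,-0.0566,0,0,0,-1],
  [0,-0.0465,-0.0695,0,0,0,-1],
  [0,-0.0578,-0.0819,0,0,0,-1],
  [0,-0.07,-0.0937,0,0,0,-1],
  [0,-0.0822,-0.1049,0,0,0,-1],
  [0,-0.0953,-0.1155,0,0,0,-1],
  [0,-0.1087,-0.1254,0,0,0,-1],
  [0,-0.1087,-0.1254,0,0,0,-1],
  [0,-0.1087,-0.1254,0,0,0,-1],
])

```text
time_s: 8.2
tool_pos: [0.5535, -0.0807, 0.2472]
orientation: [3.139, 0.036, 0.001]
ft_force: [-2.0, -8.1, 7.0]
opening: 0.106
grip_force: 30.0
```

Run:
```python
from h import *
s=readout.get_state();print(s["time_s"],s["tool_pos"],s["opening"]*88,s["grip_force"],s["ft_force"],s["wrist_torque"])
cv2.imwrite("pics/side3.png",cv2.resize(optics.read_camera("side")[100:300,150:420],(800,592))[:,:,::-1])
```

```text
8.2 [ 0.5534633  -0.08071529  0.24720549] 9.352756085992757 29.9820077419281 [-2.01659979 -8.14433427  7.04306315] [-1.40666706  0.51336525  0.04020272]
```

View pics/side3.png

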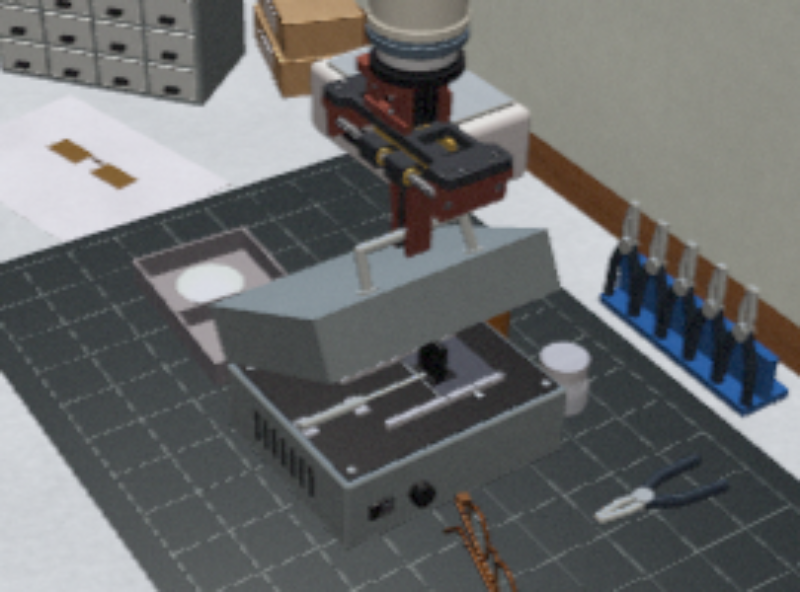

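The cover is lifted about 0.5 rad with the bar in the fingers (crop (415,240)), and the tab shows at (432,360). Continuing along the arc.

Request:
step_arm([
  [0,-0.014,-0.0092,0,0,0,-1],
  [0,-0.0285,-0.0177,0,0,0,-1],
  [0,-0.0435,-0.0254,0,0,0,-1],
  [0,-0.0586,-0.0325,0,0,0,-1],
  [0,-0.0743,-0.0386,0,0,0,-1],
  [0,-0.09,-0.0442,0,0,0,-1],
  [0,-0.106,-0.0488,0,0,0,-1],
  [0,-0.1225,-0.0527,0,0,0,-1],
  [0,-0.139,-0.0556,0,0,0,-1],
  [0,-0.1556,-0.0579,0,0,0,-1],
  [0,-0.1723,-0.0591,0,0,0,-1],
  [0,-0.189,-0.0598,0,0,0,-1],
])

```text
time_s: 9.45
tool_pos: [0.5502, 0.0342, 0.2815]
orientation: [-3.141, -0.035, 0.002]
ft_force: [-2.8, -2.7, 2.5]
opening: 0.106
grip_force: 30.0
```

Request:
step_arm([
  [0,-0.0168,0.001,0,0,0,-1],
  [0,-0.0335,0.0015,0,0,0,-1],
  [0,-0.05,0.0036,0,0,0,-1],
  [0,-0.0667,0.0063,0,0,0,-1],
  [0,-0.083,0.0101,0,0,0,-1],
  [0,-0.0993,0.0144,0,0,0,-1],
  [0,-0.115,0.0198,0,0,0,-1],
  [0,-0.1308,0.0257,0,0,0,-1],
  [0,-0.146,0.0326,0,0,0,-1],
  [0,-0.1611,0.0401,0,0,0,-1],
  [0,-0.1611,0.0401,0,0,0,-1],
])

```text
time_s: 10.55
tool_pos: [0.5486, 0.1313, 0.2562]
orientation: [-3.141, -0.036, 0.002]
ft_force: [-4.6, 0.8, -1.0]
opening: 0.106
grip_force: 30.0
```

Run:
```python
from h import *
s=readout.get_state();print(s["time_s"],s["tool_pos"],s["opening"]*88,s["grip_force"],s["ft_force"],s["wrist_torque"],s["joint_pos"])
cv2.imwrite("pics/side4.png",cv2.resize(optics.read_camera("side")[60:310,100:430],(792,600))[:,:,::-1])
```

```text
10.55 [0.54857001 0.13134977 0.2562432 ] 9.341705591688891 29.97613102197647 [-4.63255742  0.77414263 -1.01643627] [0.03037224 0.75378734 0.06221233] [2.13499388e-01 3.15251352e-01 1.75137160e+00 9.15998474e-04
 1.07593239e+00 1.76072798e+00]
```

View pics/side4.png

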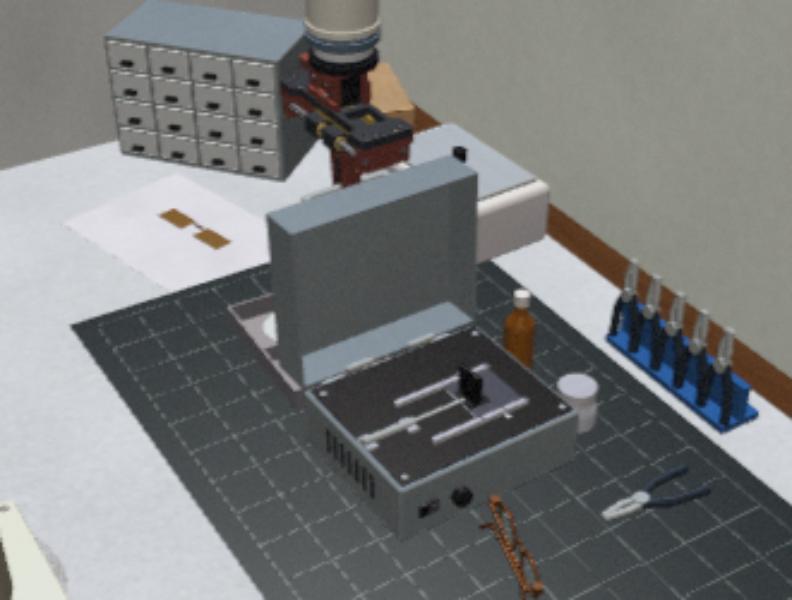

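The cover stands at about 1.6 rad, past balance. The bar is behind it in the gripper, and the tab is at crop (468,385), shutter shut. Moving close to the stop, opening slightly and letting it settle.

Request:
step_arm([
  [0,-0.0145,0.008,0,0,0,-1],
  [0,-0.0287,0.0173,0,0,0,-1],
  [0,-0.04,0.025,0,0,0,-1],
  [0,-0.0502,0.0332,0,0,0,-1],
  [0,-0.0502,0.0332,0,0,0,-1],
  [0,-0.0502,0.0332,0,0,0,-0.36],
  [0,-0.0502,0.0332,0,0,0,-0.36],
  [0,-0.0502,0.0332,0,0,0,-0.36],
  [0,-0.0502,0.0332,0,0,0,-0.36],
  [0,-0.0502,0.0332,0,0,0,-0.36],
  [0,-0.058,0.0332,0,0,0,-0.36],
  [0,-0.058,0.0332,0,0,0,-0.36],
])

```text
time_s: 11.8
tool_pos: [0.548, 0.1649, 0.2369]
orientation: [3.141, 0.035, -0.001]
ft_force: [-0.2, 2.9, 1.8]
opening: 0.316
grip_force: 1.1
```

Request:
step_arm([
  [0,0,-0.02,0,0,0,-0.36],
  [0,0,-0.05,0,0,0,-0.36],
  [0,0,-0.1,0,0,0,-0.36],
  [0,0,-0.15,0,0,0,-0.36],
  [0,0,-0.2,0,0,0,-0.36],
  [0,0,-0.27,0,0,0,-0.36],
  [0,0,-0.33,0,0,0,-0.36],
  [0,0,-0.33,0,0,0,-0.36],
])

```text
time_s: 12.6
tool_pos: [0.5498, 0.1649, 0.4417]
orientation: [-3.139, -0.035, -0.015]
ft_force: [0.4, 0.7, 0.5]
opening: 0.317
grip_force: 0.0
```

Run:
```python
from h import *
p=np.load("lamp.npy")
s=readout.get_state();print(s["time_s"],s["tool_pos"],s["opening"]*88,s["ft_force"],s["joint_pos"].round(3))
I={}
for c in("side","top"):
    I[c]=optics.read_camera(c)
    for t in("shutter_tab","window","cover_handle"):
        print(c,t,[(np.round(d["point"],1).tolist(),round(d["conf"],2)) for d in optics.recognise(c,t)[:3]])
def W(q):
    x,y,z=np.array(q)/1000;c,sn=np.cos(p[2]),np.sin(p[2]);return np.array([p[0]+c*x-sn*y,p[1]+sn*x+c*y,z])
for n,q in(("tab",(-20,-25,124)),("win",(-20,-45,82))):print(n,W(q),proj("side",W(q)),proj("top",W(q)))
a=cv2.resize(I["side"][160:280,220:360],(560,480));b=cv2.resize(I["top"][130:270,130:330],(800,560))
cv2.imwrite("pics/s5.png",a[:,:,::-1]);cv2.imwrite("pics/t5.png",b[:,:,::-1])
```

```text
12.6 [0.54981919 0.16489654 0.44165097] 27.931475001811094 [0.40528049 0.69209763 0.52617416] [ 2.710e-01  1.750e-01  1.510e+00 -1.000e-03  1.446e+00  1.820e+00]
side shutter_tab [([300.8, 221.9], 0.8)]
side window [([368.0, 360.1], 0.75), ([266.5, 210.7], 0.74)]
side cover_handle [([250.9, 172.1], 0.64)]
top shutter_tab [([280.7, 135.7], 0.65), ([276.9, 186.0], 0.61), ([222.9, 203.8], 0.34)]
top window [([224.7, 201.2], 0.68)]
top cover_handle [([184.9, 200.1], 0.71)]
tab [ 0.5782139  -0.08390651  0.124     ] [295.7883071 214.570249 ] [274.91617709 189.58907662]
win [ 0.59820927 -0.08347603  0.082     ] [301.27088462 224.45181011] [274.88977986 183.39826243]
```

View pics/s5.png

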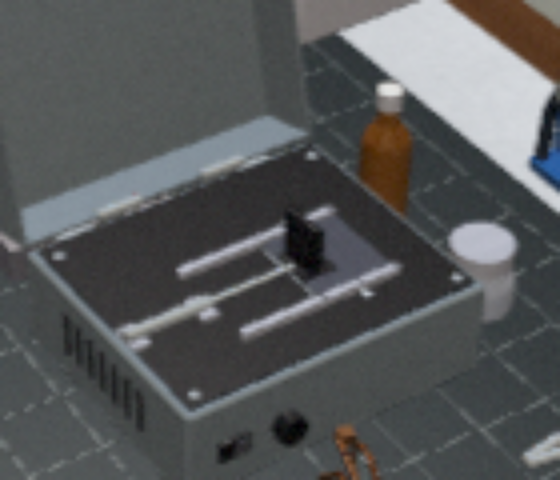

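View pics/t5.png

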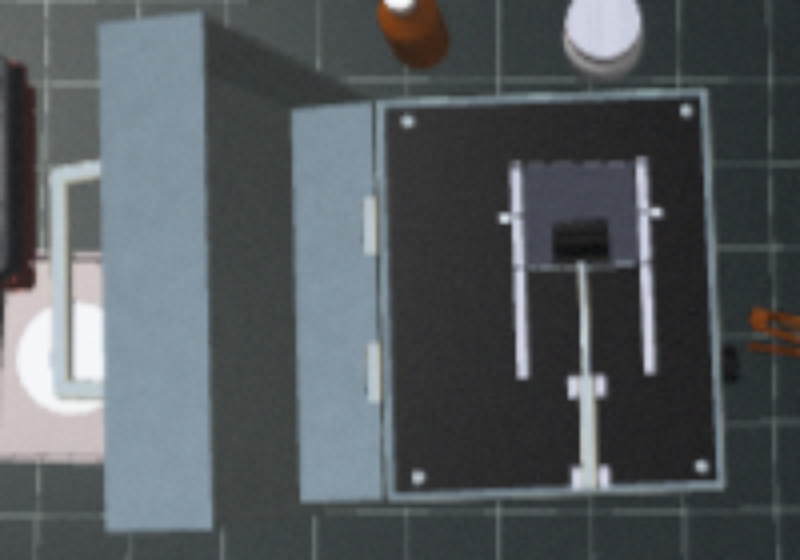

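The cover leans back on its stop with nothing touching it. The tab top is at side (296,215) and top (275,189.5), within 1 px of the projection of the fitted lamp pose (295.8,214.6 / 274.9,189.6), so its height and place hold in both views.

Run:
```python
from h import *
p=np.load("lamp.npy");print(tri([296.3,215],[275.3,189.5]))
ly=np.array([-np.sin(p[2]),np.cos(p[2]),0])
print(rows([.578,-.084,.40],ly))
```

```text
[ 0.57890556 -0.08498034  0.12298168]
turn option [7.000e-04 4.000e-04 5.002e-01]
turn option [-4.000e-04  7.000e-04 -4.998e-01]
[ 4.130e-02  4.155e-01  5.680e-02 -4.000e-04  7.000e-04 -4.998e-01]
```

Request:
step_arm([
  [0.0413,0.4155,0.03,0,0,-0.4998,0],
  [0.0413,0.4155,0.0568,0,0,-0.4998,0],
  [0.0413,0.4155,0.0568,0,0,-0.4998,0],
  [0.0413,0.4155,0.0568,0,0,-0.4998,0],
  [0.0413,0.4155,0.0568,0,0,-0.4998,0],
  [0.0413,0.4155,0.0568,0,0,-0.4998,0],
  [0.0413,0.4155,0.0568,0,0,-0.4998,0],
  [0.0413,0.4155,0.0568,0,0,-0.4998,0],
  [0.0413,0.4155,0.0568,0,0,-0.4998,0],
  [0.0413,0.4155,0.0568,0,0,-0.4998,0],
  [0.0413,0.4155,0.0568,0,0,-0.4998,0],
  [0.0413,0.4155,0.0568,0,0,-0.4998,0],
])

```text
time_s: 14.2
tool_pos: [0.5783, -0.0839, 0.4004]
orientation: [-2.195, -2.246, 0.001]
ft_force: [-0.8, 0.3, -0.3]
opening: 0.504
grip_force: 0.0
```

Request:
step_arm([
  [0,0,0,0,0,0,0],
  [0,0,0,0,0,0,0],
])

```text
time_s: 14.4
tool_pos: [0.5784, -0.0838, 0.4009]
orientation: [-2.2, -2.242, 0.0]
ft_force: [0.2, 1.1, -0.2]
opening: 0.5
grip_force: 0.0
```

Run:
```python
from h import *
p=np.load("lamp.npy")
ly=np.array([-np.sin(p[2]),np.cos(p[2]),0])
s=readout.get_state();print(s["time_s"],s["tool_pos"],s["opening"],s["ft_force"],s["joint_pos"].round(3))
for z in(.18,.108):print(rows([.5785,-.084,z],ly))
print((Ro.from_rotvec(s["orientation"]).inv().apply(ly*.03)/.6).round(4))
```

```text
14.4 [ 0.57842832 -0.08384862  0.40085195] 0.5001583317038166 [ 0.23331819  1.10410404 -0.23532282] [-0.164  0.221  1.542 -0.     1.38  -0.184]
turn option [-0.000e+00  2.000e-04  9.993e-01]
turn option [-0.0002 -0.     -0.0007]
[-3.000e-04  3.000e-04  3.681e-01 -2.000e-04 -0.000e+00 -7.000e-04]
turn option [-0.000e+00  2.000e-04  9.993e-01]
turn option [-0.0002 -0.     -0.0007]
[-3.000e-04  3.000e-04  4.881e-01 -2.000e-04 -0.000e+00 -7.000e-04]
[-0.0001 -0.05    0.    ]
```

Straight down onto the tab, then close.

Request:
step_arm([
  [0,0,0.08,0,0,0,0],
  [0,0,0.16,0,0,0,0],
  [0,0,0.24,0,0,0,0],
  [0,0,0.31,0,0,0,0],
  [0,0,0.37,0,0,0,0],
  [0,0,0.41,0,0,0,0],
  [0,0,0.44,0,0,0,0],
  [0,0,0.47,0,0,0,0],
  [0,0,0.488,0,0,0,0],
  [0,0,0.488,0,0,0,0],
  [0,0,0.488,0,0,0,0],
])

```text
time_s: 15.5
tool_pos: [0.5788, -0.0839, 0.1086]
orientation: [2.198, 2.244, 0.0]
ft_force: [-0.0, 0.2, 0.5]
opening: 0.498
grip_force: 0.0
```

Request:
step_arm([
  [0,0,0,0,0,0,-0.5],
  [0,0,0,0,0,0,-1],
  [0,0,0,0,0,0,-1],
  [0,0,0,0,0,0,-1],
  [0,0,0,0,0,0,-1],
  [0,0,0,0,0,0,-1],
])

```text
time_s: 16.1
tool_pos: [0.5789, -0.0839, 0.1085]
orientation: [2.196, 2.245, 0.001]
ft_force: [0.9, 1.3, 1.1]
opening: 0.113
grip_force: 30.0
```

Run:
```python
from h import *
s=readout.get_state();print(s["time_s"],s["tool_pos"],s["opening"]*88,s["grip_force"],s["ft_force"])
cv2.imwrite("pics/s6.png",cv2.resize(optics.read_camera("side")[100:300,200:460],(780,600))[:,:,::-1])
```

```text
16.1 [ 0.57886158 -0.0838651   0.10851897] 9.932337477047843 29.990633726119995 [0.90976646 1.25442157 1.08020859]
```

View pics/s6.png

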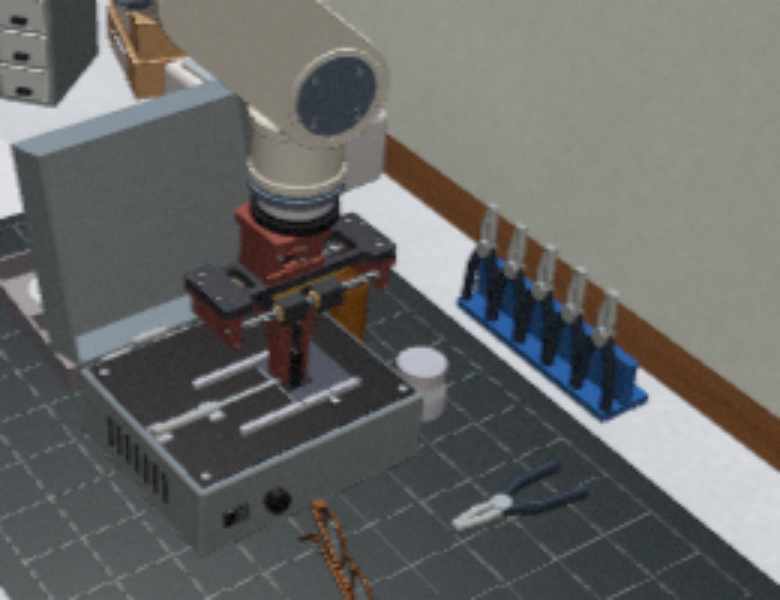

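The tab is held between the fingers (9.9 mm opening, 30 N), crop (292,365), and the cover is clear of the arm. Sliding 30 mm slowly.

Request:
step_arm([
  [0,-0.006,0,0,0,0,-1],
  [0,-0.012,0,0,0,0,-1],
  [0,-0.018,0,0,0,0,-1],
  [0,-0.024,0,0,0,0,-1],
  [0,-0.03,0,0,0,0,-1],
  [0,-0.036,0,0,0,0,-1],
  [0,-0.042,0,0,0,0,-1],
  [0,-0.047,0,0,0,0,-1],
  [0,-0.05,0,0,0,0,-1],
  [0,-0.05,0,0,0,0,-1],
  [0,-0.05,0,0,0,0,-1],
  [0,-0.05,0,0,0,0,-1],
])

```text
time_s: 17.35
tool_pos: [0.5505, -0.0847, 0.1085]
orientation: [2.195, 2.243, 0.004]
ft_force: [7.9, 0.9, -6.1]
opening: 0.114
grip_force: 30.0
```

Run:
```python
from h import *
p=np.load("lamp.npy")
s=readout.get_state();print(s["time_s"],s["tool_pos"],s["opening"]*88,s["grip_force"],s["ft_force"])
def W(q):
    x,y,z=np.array(q)/1000;c,sn=np.cos(p[2]),np.sin(p[2]);return np.array([p[0]+c*x-sn*y,p[1]+sn*x+c*y,z])
I=optics.read_camera("side")
print(proj("side",W((-53,-45,84))),proj("side",W((13,-45,84))),[d["point"] for d in optics.recognise("side","shutter_edge")])
cv2.imwrite("pics/s7.png",cv2.resize(I[180:270,240:360],(800,600),interpolation=cv2.INTER_CUBIC)[:,:,::-1])
```

```text
17.35 [ 0.55045412 -0.08473528  0.10853271] 10.00552943991208 29.99165188986808 [ 7.88697364  0.94238118 -6.12611683]
[308.58202613 230.44290764] [294.23603486 217.49285182] [[295.3, 228.5]]
```

View pics/s7.png

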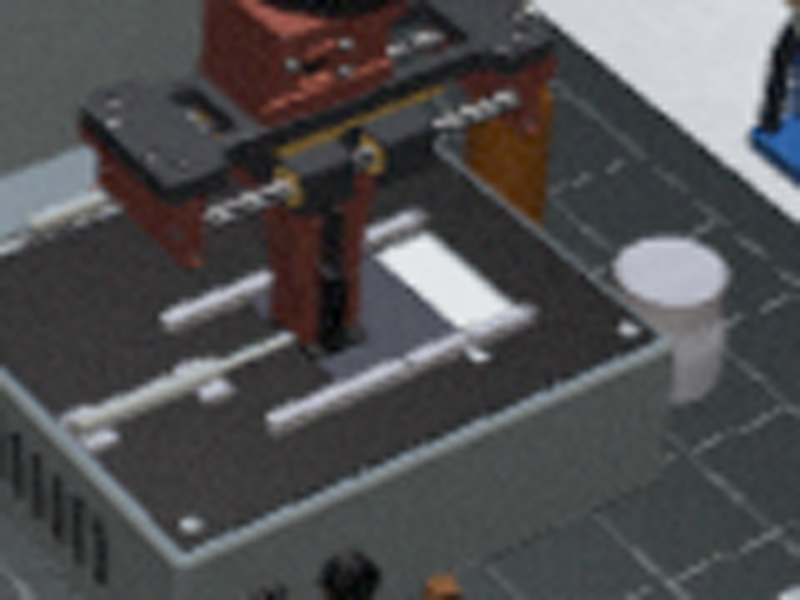

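The window is half open: the plate edge at crop (375,258)–(458,328) lines up with the tick at (478,353), and the spring reads about 8 N. Tool travel was 28.4 mm, so a 1.2 mm nudge and then hold.

Request:
step_arm([
  [0,-0.002,0,0,0,0,-1],
  [0,-0.002,0,0,0,0,-1],
  [0,-0.002,0,0,0,0,-1],
  [0,-0.002,0,0,0,0,-1],
  [0,-0.002,0,0,0,0,-1],
  [0,-0.002,0,0,0,0,-1],
  [0,-0.002,0,0,0,0,-1],
  [0,-0.002,0,0,0,0,-1],
  [0,-0.002,0,0,0,0,-1],
  [0,-0.002,0,0,0,0,-1],
])

```text
time_s: 18.45
tool_pos: [0.5494, -0.0848, 0.1085]
orientation: [2.195, 2.243, 0.004]
ft_force: [7.2, 0.5, -5.5]
opening: 0.113
grip_force: 30.0
```

Run:
```python
from station import readout, finish_job
s=readout.get_state();print(s["tool_pos"],s["grip_force"],s["ft_force"])
print(finish_job())
```

```text
[ 0.54935553 -0.08477112  0.10854577] 29.991768607869744 [ 7.22872429  0.46804533 -5.5119301 ]
the job is handed in; nothing more can be done
None
```

The job is handed in, at about 18.5 s of the 53 s: the cover leans back on its stop untouched, and the gripper is still holding the shutter at about half travel (29.5 mm by tool travel) against its spring; no verdict came back.

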